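# Hang the spent-tip bin on the slotted rail

## Task

Hang the small black bin on the slotted aluminium rail: take it by its yellow grip, tip its front up so that the steel hook on its back goes into the rail's groove and up behind the upper slat, then turn the bin down until it is fully home and hangs level in the groove by itself, and let go. The rail's exact height is not known, so feel your way gently: never load the rail with more than about 20 N, and leave the other things on the bench where they are.

Things in the scene. Friction and masses are not known exactly. Their poses are not given: they have to be found in the camera images.
- bin_grip (a point): Grasp point of the loose black bin (0.14-0.26 kg, flat on the table at the start; 90 deep in x, 76 wide in y, walls 45 high). Axes: z up, +x to its back with the hook, -x its front. The yellow upright grip plate, 14 thick (y; pinch across it), runs from 20 before to 30 behind this point and to 16 above it; the point is 31 above the bin's rim, 76 above its underside (all mm).
- bin_heel (a point): Heel of the bin's hook, where the tongue's underside meets the flat back; 60 mm behind (+x), 24 below bin_grip; same axes. The steel hook is an L 60 mm wide (y): the tongue, 6 thick, goes 16 mm back from the heel (underside at heel height); the lip, 6 thick (x 10 to 16 from the heel), rises to 34 above the heel. The flat back, 70 wide, reaches 52 mm below the heel.
- bin_lip (a point): Middle of the top end of the hook's lip: 13 mm behind (+x) and 34 mm above bin_heel; same axes. With the bin tipped front up by about 40 degrees the hook passes the groove with about 2 mm to spare either way; below 30 degrees it cannot enter.
- stand: Fixed steel stand with a slotted aluminium rail. Origin on the table below the middle of the rail's front face (plane x = 0); z up, +x into the rail (away from the side where the bin hangs), y along the groove. Rail 160 mm long (y -80 to 80). Base plate 12 mm high, reaching 15 mm before the face; two posts behind the rail, 232 mm high.
- groove (a point): Point of the stand on the rail's face, mid-length, 145 mm up: the NOMINAL bottom edge of the groove; axes as stand. The rail is clamped by hand up to 20 mm higher or lower in each episode, which this point does not show; it is rigid in use. From the true edge: lower slat down to -62 mm, groove opening 0 to 26, upper slat 26 to 56 (slats 6 thick, x 0 to 6).
- cavity (a point): Point of the stand in the middle of the cavity behind both slats, 28 mm behind the face, 13 above groove. The cavity is 44 mm deep (x 6 to 50 from the face) up to a blue rear plate; open above and at its ends but for 8 mm struts at y +-76. Seated: tongue on the lower slat, lip behind the upper slat with 4 mm play, bin's back on the lower slat, heel about 0 to 4 mm before the face.
- jar: Bystander: loose glass jar, 60 mm wide, 70 mm high, with a stainless funnel on it, 112 mm high over all, 72 mm across; origin at its underside.
- trays: Bystander: stack of three black trays, 100 x 140 mm, 43 mm high; origin at its underside.
- gauge: Bystander: chrome thickness gauge lying flat, 90 x 36 mm, 21 mm high; origin at its underside.
- iron: Bystander: wooden-handled soldering iron in its weighted stand, base 100 x 70 mm, 165 mm high; origin at its underside.
- winder: Bystander, fixed: hand-cranked reel winder of cast aluminium, base 160 x 120 mm, 165 mm high; origin at its underside.
Things that resemble listed ones, but are neither listed nor needed, are in the scene too. Leave any red look-alike of the stand alone.

How it is judged:
By the outcome, as a careful person would: the job done as asked, in the order asked, and still so for the second after the job is handed in, with the robot touching nothing.
It also fails if it takes over 58 s, if anything falls off the work surface, if the arm or the gripper's body presses on something with over 40 N, if the wrist force passes 120 N, or if a joint passes its speed limit or range.

## Robot

A 6-joint arm with a two-finger parallel gripper is mounted at the origin on the work surface. World frame = base frame: x ahead of the robot, y to its left, z up, the work surface at z = 0. Lengths are in m, angles in rad, forces in N, time in s.
With the tool pointing down it reaches from about 0.3 to 0.85 m from the base axis. Payload 5.4 kg.
Tool frame: the origin (TCP) lies on the centre line of the jaws, within the pads' length; the fingertips stand 25 mm ahead of it and the grasp point (between the pads) lies 6 mm ahead of it (tip_reach is the distance from the TCP to the fingertips, in m); z points along the fingers, y is the direction in which the jaws open and shut (so a half turn about z gives the same grasp; the last joint's range is limited). The gripper opens to 85 mm and grips with 20 to 120 N. Pads are 22 mm wide; open, the fingers measure 114 mm over their backs; the gripper's body (76 mm by 85 mm) begins 54 mm behind the grasp point. The pads swing forward as they close: fully open they stand 13 mm farther back than shut.
Start: joints at [-1.504, 0.158, 1.597, -0, 1.386, -0.21], TCP at [0.157, -0.553, 0.256] pointing down, gripper open.
Joint ranges: [-2.91, 2.91], [-0.94, 2.29], [0.18, 2.7], [-1.29, 4.43], [0.17, 2.64], [-3, 3]. Speed limits (rad/s): [2.57, 2.57, 3.14, 3.14, 3.14, 3.14].

## Interface

Orientations are given as a unit quaternion [w, x, y, z].
In Python, from station import goto, move_straight, move_j, set_gripper, sleep, solve_ik, get_state, snapshot, Unreachable, sign_off, tip_reach gives the robot as it stands. Calls block until the motion is done:
- goto(position, orientation): joint-space move of the TCP to a pose.
- move_straight(position, orientation=None, speed=0.15): straight line of the TCP; orientation=None keeps the orientation; speed is the mean speed in m/s.
- move_j(angles): joint-space move.
- set_gripper(opening): opening from 0.0 (shut) to 1.0 (fully open); the grip force is fixed at half the most; returns when the fingers have stopped.
- sleep(seconds).
- solve_ik(position, orientation): joint angles nearest the present ones, or None.
- get_state(): the state.
- snapshot(name): name is "scene" or "top"; returns a dict with "image" (400x640x3 uint8, blue, green, red), "z_map" (400x640 float32, m along the optical axis (not along the pixel's ray), 0 where there is no reading), "fx", "fy", "cx", "cy" (pixels), "k1" (the pictures are not rectified: a ray, as slopes to the right and down, at radius r is drawn at 1 + k1 r^2 times it, then the intrinsics apply), "R" (3x3) and "t" (3): a world point X has camera coordinates R X + t. Camera axes: x right, y down, z forward; pixel columns grow to the right and rows downward; lengths in m; the calibration is good to about 2 mm. A picture is of the moment at which its call begins.
A pose or a line that the arm cannot do raises Unreachable and nothing moves.
- sign_off(): hands the job in, once; it reports no verdict.
The state is a dict: "time_s": time; "joint_positions": joint angles; "joint_velocities": joint speeds; "effort": joint torques, N m; "ee_pos": TCP position; "tool_rot": TCP orientation; "contact_force": force on the tool from outside, world axes, zero at the start; "torque": the same for the moment, N m; "finger_gap": opening from 0.0 (shut) to 1.0 (fully open).
Only numpy, scipy, OpenCV 4.12 (cv2) and the standard library are available. Lean on these libraries where they do the work, as an engineer would, in place of code of your own. Each camera call takes 0.05 s, during which the arm holds its last target.

## Working session

There is one attempt and no reset: what is moved stays moved. The work goes in short steps, each a Python script; the robot and the scene stay as the last script left them, time stands still between calls to the robot, and variables do not carry over. Pictures are saved under pics/ and viewed, and the job is handed in when it is done.

```bash
ls; mkdir -p pics; python3 - <<'E'
from station import *
import cv2,numpy as np,pickle
print(get_state(), tip_reach)
for n in("scene","top"):
    s=snapshot(n); pickle.dump(s,open(f"pics/{n}0.pkl","wb")); cv2.imwrite(f"pics/{n}0.png",s["image"]); print({k:s[k] for k in("fx","fy","cx","cy","k1","R","t")})
E
```

```text
pics
{'time_s': 0.0, 'joint_positions': array([-1.50408054e+00,  1.59087481e-01,  1.59825531e+00,  1.83468428e-05,
        1.38619074e+00, -2.10099970e-01]), 'joint_velocities': array([-0.00185682, -0.00041592,  0.00052519, -0.00092646, -0.00105542,
        0.00117257]), 'effort': array([-6.71354810e-04, -3.96006453e+01, -3.31426370e+01, -2.94564034e-04,
        8.53450532e-03,  1.26357088e-05]), 'ee_pos': array([ 0.1570905 , -0.55254254,  0.2552837 ]), 'tool_rot': array([-9.67304353e-04,  9.90436678e-01,  1.37964652e-01,  7.85062629e-05]), 'contact_force': array([ 0.71066776, -0.52135949,  0.70242758]), 'torque': array([ 0.05427189, -0.00515439,  0.0013159 ]), 'finger_gap': 1.0014797233458093} 0.025
{'fx': 430.70177899443144, 'fy': 430.70177899443144, 'cx': 318.85375139654354, 'cy': 195.0811691463733, 'k1': -0.07624384626656783, 'R': array([[ 0.32657733,  0.94500367, -0.01775695],
       [ 0.70401423, -0.25574479, -0.66253948],
       [-0.63064349,  0.20386923, -0.74881649]]), 't': array([-0.14493037, -0.26431797,  1.62639812])}
{'fx': 515.5039416722644, 'fy': 515.5039416722644, 'cx': 328.48297097401064, 'cy': 200.4169039322016, 'k1': -0.09272122092942629, 'R': array([[-0.00486897, -0.99991057,  0.01245538],
       [-0.99354774,  0.00342588, -0.11336296],
       [ 0.11331016, -0.01292697, -0.99347557]]), 't': array([-0.02917063,  0.47920772,  1.57620792])}
```

View pics/scene0.png

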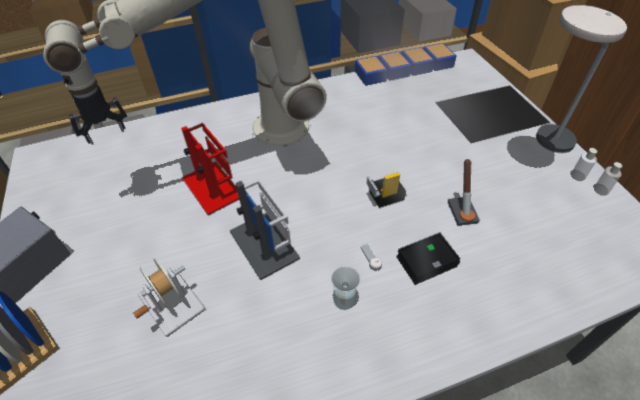

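View pics/top0.png

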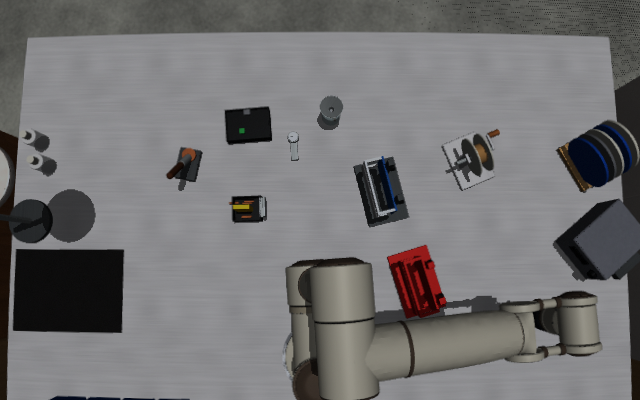

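The bin sits at about (248,208) in the top view with its hook to the right. The grey stand is at about (380,190) with its rail face to the left, and the red decoy is at (417,280). I'll enlarge both.

```bash
python3 - <<'E'
import cv2
t=cv2.imread("pics/top0.png");s=cv2.imread("pics/scene0.png")
def c(im,x,y,w,h,k,n): cv2.imwrite(f"pics/{n}.png",cv2.resize(im[y:y+h,x:x+w],None,fx=k,fy=k,interpolation=cv2.INTER_CUBIC))
c(t,220,185,60,45,12,"binT");c(t,345,145,75,90,6.6,"stT");c(s,355,160,60,50,12,"binS");c(s,225,175,80,105,5.7,"stS")
E
```

```text
(no output)
```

View pics/binT.png

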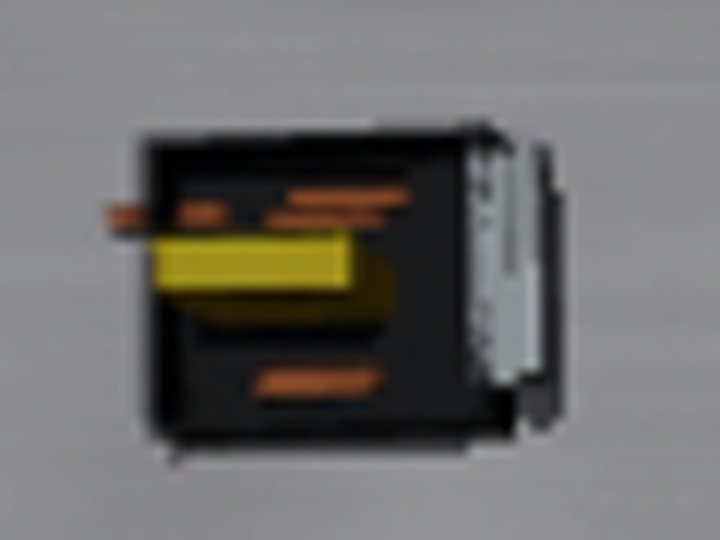

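View pics/stT.png

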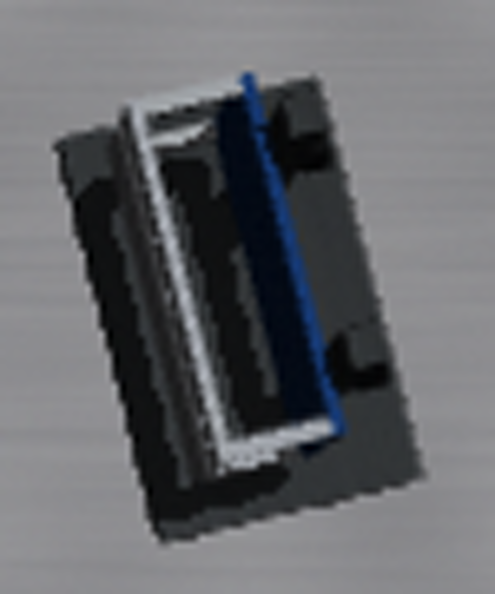

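View pics/binS.png

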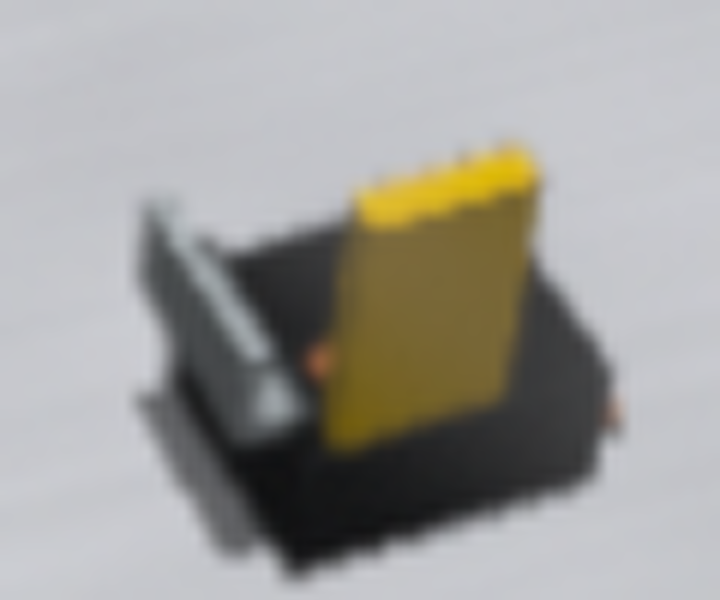

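View pics/stS.png

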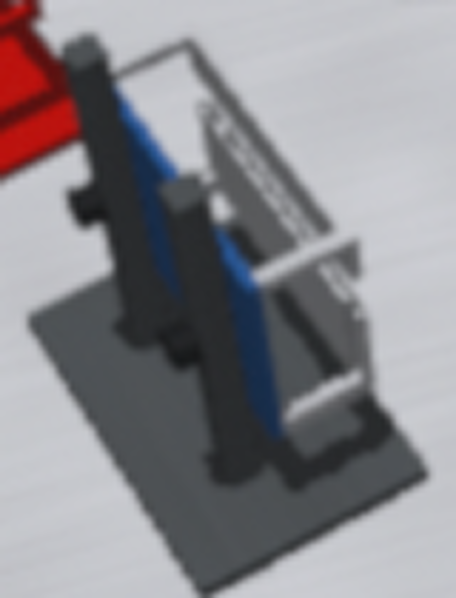

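```bash
cat > h.py <<'E'
import numpy as np,pickle,cv2
def K(s): return np.array([[s["fx"],0,s["cx"]],[0,s["fy"],s["cy"]],[0,0,1.]])
def slopes(s,u,v):
    xd=(np.asarray(u,float)-s["cx"])/s["fx"]; yd=(np.asarray(v,float)-s["cy"])/s["fy"]
    x,y=xd.copy(),yd.copy()
    for _ in range(20):
        f=1+s["k1"]*(x*x+y*y); x,y=xd/f,yd/f
    return x,y
def onz(s,u,v,z):
    x,y=slopes(s,u,v); d=np.stack([x,y,np.ones_like(x)],-1)@s["R"]; c=-s["R"].T@s["t"]
    k=(z-c[2])/d[...,2]; return c+d*k[...,None]
def cloud(s):
    v,u=np.mgrid[0:400,0:640]; x,y=slopes(s,u,v); z=s["z_map"]
    P=np.stack([x*z,y*z,z],-1); W=(P-s["t"])@s["R"]; W[z==0]=np.nan; return W
def proj(s,X):
    X=np.atleast_2d(X); c=X@s["R"].T+s["t"]; x,y=c[:,0]/c[:,2],c[:,1]/c[:,2]; f=1+s["k1"]*(x*x+y*y)
    return np.stack([s["fx"]*x*f+s["cx"],s["fy"]*y*f+s["cy"]],1)
def load(n): return pickle.load(open(f"pics/{n}.pkl","rb"))
E
python3 - <<'E'
from h import *
np.set_printoptions(precision=4,suppress=True)
T=load("top0");S=load("scene0")
def cr(pts,k,x,y): p=(np.array(pts,float)+.5)/k-.5; return p[:,0]+x,p[:,1]+y
print("grip T",onz(T,*cr([(152,238),(350,238),(350,290),(155,290)],12,220,185),.092))
print("grip S",onz(S,*cr([(357,190),(515,147),(538,182),(365,228)],12,355,160),.092))
b=onz(T,*cr([(57,145),(315,78),(425,478),(162,543)],6.6,345,145),.012);print("base T",b)
print("base S",onz(S,*cr([(30,320),(205,590),(425,475)],5.7,225,175),.012))
for z in(.181,.201,.221):
  print(z,"railT",onz(T,*cr([(122,110),(212,465)],6.6,345,145),z).ravel(),"railS",onz(S,*cr([(190,40),(358,240)],5.7,225,175),z).ravel())
for n,s in(("T",T),("S",S)):
    W=cloud(s); m=(abs(W[...,0]-.5)<.6)&(abs(W[...,2])<.01); print(n,"table z",np.nanmedian(W[m][:,2]))
    m=(s["image"][...,2]>150)&(s["image"][...,1]>130)&(s["image"][...,0]<90)&(W[...,2]>.05)
    v,u=np.nonzero(m);m[(u<220)|(False)] if 0 else None
    if n=="T": q=m&(np.abs(np.mgrid[0:400,0:640][1]-245)<20)
    else: q=m&(np.abs(np.mgrid[0:400,0:640][1]-388)<20)
    print("yellow",q.sum(),np.nanmean(W[q],0),np.nanmax(W[q],0))
E
```

```text
grip T [[0.4608 0.2571 0.092 ]
 [0.4607 0.2077 0.092 ]
 [0.4477 0.2076 0.092 ]
 [0.4478 0.2562 0.092 ]]
grip S [[0.4528 0.2104 0.092 ]
 [0.4527 0.2551 0.092 ]
 [0.466  0.2551 0.092 ]
 [0.4657 0.2067 0.092 ]]
base T [[ 0.5886 -0.1103  0.012 ]
 [ 0.6212 -0.2352  0.012 ]
 [ 0.4275 -0.2841  0.012 ]
 [ 0.3972 -0.1581  0.012 ]]
base S [[ 0.4369 -0.2794  0.012 ]
 [ 0.6258 -0.2318  0.012 ]
 [ 0.5986 -0.1123  0.012 ]]
0.181 railT [ 0.5732 -0.1279  0.181   0.4198 -0.1643  0.181 ] railS [ 0.4314 -0.1699  0.181   0.5778 -0.128   0.181 ]
0.201 railT [ 0.5694 -0.1263  0.201   0.4181 -0.1622  0.201 ] railS [ 0.4506 -0.172   0.201   0.5936 -0.1311  0.201 ]
0.221 railT [ 0.5656 -0.1247  0.221   0.4164 -0.1601  0.221 ] railS [ 0.4699 -0.1742  0.221   0.6095 -0.1343  0.221 ]
T table z 7.069557609096344e-05
yellow 45 [0.4559 0.2315 0.0911] [0.4597 0.2524 0.0985]
S table z -0.001962161072651511
yellow 45 [0.4594 0.2331 0.0895] [0.466  0.2569 0.0926]
```

```bash
python3 - <<'E'
from h import *
np.set_printoptions(precision=1,suppress=True,linewidth=160)
T=load("top0");S=load("scene0")
a=np.radians(-75.9); ex=np.array([np.cos(a),np.sin(a)]); ey=np.array([-ex[1],ex[0]])
b=np.array([[0.5886,-0.1103],[.3972,-.1581]]); o=b.mean(0)+.015*ex; print("o",o*1000)
for n,s in(("T",T),("S",S)):
    W=cloud(s); d=W[...,:2]-o; X=d@ex*1e3; Y=d@ey*1e3; Z=W[...,2]*1e3
    m=(X>-40)&(X<110)&(abs(Y)<110)&(Z>100)&(Z<260)
    print(n,m.sum())
    H,ze,xe=np.histogram2d(Z[m],X[m],bins=[np.arange(100,260,5),np.arange(-30,100,5)])
    print("x",xe[:-1].astype(int)); 
    for i in range(len(ze)-2,-1,-1): print(int(ze[i]),' '.join('%3d'%k if k else '  .' for k in H[i]))
E
```

```text
o [ 496.6 -148.7]
T 958
x [-30 -25 -20 -15 -10  -5   0   5  10  15  20  25  30  35  40  45  50  55  60  65  70  75  80  85  90]
250   .   .   .   .   .   .   .   .   .   .   .   .   .   .   .   .   .   .   .   .   .   .   .   .   .
245   .   .   .   .   .   .   .   .   .   .   .   .   .   .   .   .   .   .   .   .   .   .   .   .   .
240   .   .   .   .   .   .   .   .   .   .   .   .   .   .   .   .   .   1   .   .   .   .   .   .   .
235   .   .   .   .   .   .   .   .   .   .   .   .   .   .   .   .   .   3   4   4   2   .   .   .   .
230   .   .   .   .   .   .   .   .   .   .   .   .   .   .   .   .   .   9  15  14  12   .   .   .   .
225   .   .   .   .   .   .   .   .   .   .   .   .   .   .   .   .   .   6   4   7   5   .   .   .   .
220   .   .   .   .   .   .   .   .   .   .   .   .   .   .   .   .   .   8   1   1   1   .   .   .   .
215   .   .   .   .   .   .   .   .   .   .   .   .   .   .   .   .   .   2   1   .   .   .   .   .   .
210   .   .   .   .   .   .   .   .   .   .   .   .   .   .   .   .   .   4   1   1   .   .   .   .   .
205   .   .   .   .   .   .   .   . 
[... 4886 characters left out ...]
   4   .   .   .   .   .   .   .   .   .   1  10   3   5   3   6   8   6   .
125   .   .   .   .   .   2  53  25   .   .   .   .   .   .   .   .   1  11   2   4   5   5   4   7   .
120   .   .   .   .   .   2  14  27   .   .   .   .   .   .   .   .   4   5   6   4   5   1   2   6   .
115   .   .   .   .   .   .   3  19   .   .   .   .   .   .   .   .   .  11   3   4   3   .   .   .   .
110   .   .   .   .   .   .   1  20   .   .   .   .   .   .   .   .   4   7   4   4   5   1   .   .   .
105   .   .   .   .   .   .   5  24   .   .   .   .   .   .   .   .   1   9   3   5   4   .   .   .   .
100   .   .   .   .   .   .   3  12   .   .   .   .   .   .   .   .   2  13   3   3   5   .   .   .   .
```

```bash
python3 - <<'E'
from h import *
np.set_printoptions(precision=1,suppress=True,linewidth=160)
T=load("top0");S=load("scene0")
a=np.radians(-75.9); ex=np.array([np.cos(a),np.sin(a)]); ey=np.array([-ex[1],ex[0]]); o=np.array([.4966,-.1487])
for n,s in(("T",T),("S",S)):
    W=cloud(s); d=W[...,:2]-o; X=d@ex*1e3; Y=d@ey*1e3; Z=W[...,2]*1e3
    def st(l,m):
        if m.sum(): print(n,l,m.sum(),"med",np.median(X[m]),np.median(Y[m]),np.median(Z[m]),"Yrange",np.percentile(Y[m],[2,98]),"Z",np.percentile(Z[m],[20,80,95]))
    near=(X>-40)&(X<110)&(abs(Y)<110)
    st("posttop",near&(X>57)&(X<80)&(Z>(226 if n=="T" else 222)))
    for sg in(1,-1): st("post",near&(X>57)&(X<80)&(Y*sg>0)&(Z>200))
    st("railtop",near&(X>-3)&(X<9)&(Z>177)&(Z<195))
    st("slat2top",near&(X>-3)&(X<6)&(Z>122)&(Z<137))
    st("base",near&(X>-12)&(X<100)&(Z>4)&(Z<20))
    lo=(Z>85 )&near if n=="T" else near&(Z>100)
    # yaw from rail points
    m=near&(((X>-4)&(X<9)&(Z>100))) 
    p=np.polyfit(Y[m],X[m],1); print(n,"rail line",p, "dyaw deg",np.degrees(np.arctan(p[0])))
    m=near&(X>45)&(X<56)&(Z>140)&(Z<195); p=np.polyfit(Y[m],X[m],1); print(n,"plate line",p,len(Y[m]))
    # bin cloud
    B=(abs(W[...,0]-.457)<.08)&(abs(W[...,1]-.22)<.1)&(Z>20)
    g=s["image"].astype(int); yel=B&(g[...,2]>90)&(g[...,1]>70)&(g[...,0]<70)&(abs(g[...,2]-g[...,1])<60)
    m=yel&(Z>82); print(n,"yel top",m.sum(),np.median(W[m],0)*1e3,np.percentile(W[m][:,1],[3,97])*1e3,np.percentile(W[m][:,0],[3,97])*1e3, np.percentile(Z[m],[50,80]), "slope",np.polyfit(W[m][:,1],W[m][:,0],1)[0])
    m=B&~yel&(Z>72)&(W[...,1]<.19); 
    print(n,"lip",m.sum(),np.median(W[m],0)*1e3,np.percentile(W[m][:,0],[3,97])*1e3,np.percentile(W[m][:,1],[3,97])*1e3,"slope",np.polyfit(W[m][:,0],W[m][:,1],1)[0])
    org=B&(g[...,2]-g[...,1]>50)&~yel; print(n,"orange z",np.percentile(Z[org],[5,50,95]) if org.sum() else 0)
    # other bin points
    m=B&(Z>30)&(Z<60); print(n,"walls",np.percentile(W[m][:,0],[1,99])*1e3,np.percentile(W[m][:,1],[1,99])*1e3)
E
```

```text
T posttop 81 med 65.9616178794121 -40.92456993384404 232.01794155486573 Yrange [-57.6  58.3] Z [229.5 234.8 236.5]
T post 58 med 64.35823956470634 49.48785304644401 230.1396877135062 Yrange [41.6 59.2] Z [220.9 233.3 236.4]
T post 45 med 65.83165206949457 -50.66243130273886 232.05632301509783 Yrange [-58.2 -41.7] Z [228.4 234.9 236.2]
T railtop 151 med 2.4927576619388145 1.741478553489027 185.46818747826063 Yrange [-76.9  78.9] Z [182.2 189.  191.5]
T slat2top 73 med 1.0330089134507432 -1.944041267480768 130.81274940396744 Yrange [-76.5  74.5] Z [127.7 132.6 135. ]
T base 1201 med 39.54969570056897 -9.503344357277681 12.073155212843718 Yrange [-98.6  98.3] Z [ 8.8 15.1 17.7]
T rail line [0.  1.5] dyaw deg 0.35806179810093103
T plate line [ 0.  51.3] 256
T yel top 65 [455.5 233.1  91.7] [209.6 255.2] [449.7 459.5] [91.7 93.4] slope -0.0010621609524854951
T lip 42 [456.2 163.3  84.8] [429.1 485.5] [161.1 166.4] slope 0.022967634498717294
T orange z 0
T walls [415.8 492.2] [168.8 266.8]
S posttop 98 med 66.51255221877625 47.76871055392894 228.22902934504904 Yrange [-52.8  63.2] Z [225.6
[... 192 characters left out ...]
407 Yrange [-53.1 -34.3] Z [208.5 228.7 230.3]
S railtop 140 med 4.050472680552538 8.478396707750182 182.5301988679622 Yrange [-72.9  83.9] Z [180.7 184.5 185.3]
S slat2top 93 med 3.468139704761078 -5.438216357951802 127.24769958145826 Yrange [-76.3  81.8] Z [124.7 128.4 129.4]
S base 1389 med 62.91441915205935 41.608248831346785 10.42846591700682 Yrange [-89.5 102.3] Z [ 8.5 12.3 14. ]
S rail line [0.  4.8] dyaw deg 0.1909552956508695
S plate line [-0.  53.1] 110
S yel top 60 [462.1 231.8  88.4] [208.3 253.4] [454.4 467.2] [88.4 90.6] slope -0.08616465018909182
S lip 55 [463.  163.5  80.9] [434.6 490.6] [161.2 167.9] slope 0.03931784591342894
S orange z 0
S walls [419.4 499. ] [161.5 268.5]
```

```bash
cat > geo.py <<'E'
import numpy as np
def samp(poly,d=.5):
    P=[];poly=np.array(poly,float)
    for a,b in zip(poly,np.roll(poly,-1,0)):
        n=max(2,int(np.ceil(np.hypot(*(b-a))/d))); P.append(a+(b-a)*np.linspace(0,1,n,endpoint=False)[:,None])
    return np.vstack(P)
B=samp([(-90,-52),(0,-52),(0,0),(16,0),(16,34),(10,34),(10,6),(-3,6),(-3,-7),(-90,-7)])
R=[(0,6,-62,0),(0,6,26,56),(50,56,-62,56),(-15,100,-200,-118)]
def sdf(P,r):
    dx=np.maximum(r[0]-P[:,0],P[:,0]-r[1]);dz=np.maximum(r[2]-P[:,1],P[:,1]-r[3])
    return np.hypot(np.maximum(dx,0),np.maximum(dz,0))+np.minimum(np.maximum(dx,dz),0)
def clr(x,z,th):
    c,s=np.cos(np.radians(th)),np.sin(np.radians(th))
    P=np.stack([x+B[:,0]*c+B[:,1]*s,z-B[:,0]*s+B[:,1]*c],1)
    return min(sdf(P,r).min() for r in R)
E
python3 - <<'E'
from geo import *
for th in(36,40,44):
  print("th",th)
  for x in range(-36,3,3):
    zz=np.arange(-30,30,.5); c=np.array([clr(x,z,th) for z in zz]); i=c.argmax(); f=zz[c>0]
    print(x,"best z",zz[i],"clr %.1f"%c[i],(f.min(),f.max()) if len(f) else None)
for th in(36,32,28,24,20,16,12,8,4,2,0):
    best=max((clr(x,z,th),x,z) for x in np.arange(-6,4,.5) for z in np.arange(-1,14,.5)); print(th,best)
E
```

```text
th 36
-36 best z -3.5 clr 11.0 (np.float64(-30.0), np.float64(29.5))
-33 best z -3.0 clr 8.9 (np.float64(-30.0), np.float64(29.5))
-30 best z -2.5 clr 6.8 (np.float64(-14.0), np.float64(5.5))
-27 best z -1.0 clr 5.3 (np.float64(-10.0), np.float64(4.0))
-24 best z 0.5 clr 3.7 (np.float64(-5.5), np.float64(4.0))
-21 best z 2.0 clr 2.2 (np.float64(-1.5), np.float64(5.5))
-18 best z 6.0 clr 2.1 (np.float64(2.5), np.float64(10.0))
-15 best z 10.5 clr 2.1 (np.float64(7.0), np.float64(14.0))
-12 best z 12.5 clr 3.1 (np.float64(9.5), np.float64(18.5))
-9 best z 14.5 clr 4.6 (np.float64(9.5), np.float64(22.5))
-6 best z 15.5 clr 6.0 (np.float64(9.0), np.float64(23.0))
-3 best z 14.0 clr 5.7 (np.float64(6.5), np.float64(20.5))
0 best z 12.5 clr 6.6 (np.float64(4.5), np.float64(19.0))
th 40
-36 best z -2.0 clr 10.3 (np.float64(-30.0), np.float64(29.5))
-33 best z -1.5 clr 8.3 (np.float64(-14.5), np.float64(9.5))
-30 best z -0.5 clr 6.7 (np.float64(-11.0), np.float64(7.0))
-27 best z 1.0 clr 5.3 (np.float64(-7.0), np.float64(6.0))
-24 best z 2.5 clr 3.9 (np.float64(-3.5), np.float64(6.0))
-21 be
[... 1311 characters left out ...]
64(12.5))
32 (np.float64(6.831691256629612), np.float64(-1.0), np.float64(12.5))
28 (np.float64(7.047472951252678), np.float64(-2.5), np.float64(12.5))
24 (np.float64(7.352622004776516), np.float64(-2.5), np.float64(12.5))
20 (np.float64(6.625378265939762), np.float64(-2.5), np.float64(12.5))
16 (np.float64(5.69169313619901), np.float64(-2.5), np.float64(12.0))
12 (np.float64(4.767766779631498), np.float64(-2.0), np.float64(13.5))
8 (np.float64(3.817528157553129), np.float64(-2.0), np.float64(13.5))
4 (np.float64(2.9161702008964503), np.float64(-2.5), np.float64(6.0))
2 (np.float64(2.453706236711252), np.float64(-2.0), np.float64(13.0))
0 (np.float64(2.0), np.float64(-2.0), np.float64(13.5))
```

```bash
cat > kin.py <<'E'
import numpy as np
from scipy.spatial.transform import Rotation as Rt
def yaw_frame(deg):
    return Rt.from_euler('z',deg,degrees=True)
def quat(r): q=r.as_quat(); return [q[3],q[0],q[1],q[2]]
PHI=30.; SG=1
def tool_in_bin(phi=None,sg=None):
    phi=PHI if phi is None else phi; sg=SG if sg is None else sg
    p=np.radians(phi); z=np.array([np.sin(p),0,-np.cos(p)]); y=np.array([0,sg,0.]); x=np.cross(y,z)
    return Rt.from_matrix(np.stack([x,y,z],1))
G=np.array([-.060,0,.024])  # grip rel heel in bin frame
def tcp_from_heel(heel,yaw,th,phi=None,sg=None,g=G,back=0):
    rb=yaw_frame(yaw)*Rt.from_euler('y',th,degrees=True); rt=rb*tool_in_bin(phi,sg)
    return np.asarray(heel)+rb.apply(g)-rt.apply([0,0,.006+back]), quat(rt)
SY=-75.9; SO=np.array([.4978,-.1487]); EDGE=.130
def heel_world(x,z,y=0):  # mm rel. true edge/face
    a=np.radians(SY); ex=np.array([np.cos(a),np.sin(a)]); ey=np.array([-ex[1],ex[0]])
    return np.r_[SO+ex*x*1e-3+ey*y*1e-3,EDGE+z*1e-3]
E
python3 - <<'E'
from station import *
from kin import *
np.set_printoptions(precision=2,suppress=True)
binG=np.array([.456,.2368,.076])
for phi in(15,25,30,35):
  for sg in(1,-1):
    out=[]
    for nm,h,yw,th,bk in[("pre",binG-yaw_frame(-89.5).apply(G),-89.5,0,.08),("pick",binG-yaw_frame(-89.5).apply(G),-89.5,0,0),("far",heel_world(-80,20),SY,40,0),("in",heel_world(0,5),SY,40,0),("home",heel_world(-2,0),SY,0,0),("ret",heel_world(-2,0),SY,0,.1)]:
        p,q=tcp_from_heel(h,yw,th,phi,sg,back=bk); j=solve_ik(p,q); out.append((nm,None if j is None else np.array(j)))
    print(phi,sg); [print("  ",*o) for o in out]
E
```

```text
15 1
   pre [ 0.42  0.23  1.73 -0.25  1.29  0.49]
   pick [ 0.38  0.32  1.8  -0.27  1.13  0.5 ]
   far [-0.54  0.09  1.81  0.3   1.56 -0.84]
   in [-0.64  0.23  1.69  0.27  1.57 -0.93]
   home [-0.3  -0.02  2.   -0.26  1.03 -0.42]
   ret [-0.25 -0.15  1.92 -0.24  1.25 -0.43]
15 -1
   pre [ 0.42  0.23  1.73 -0.25  1.29 -2.65]
   pick [ 0.38  0.32  1.8  -0.27  1.13 -2.64]
   far [-0.54  0.09  1.81  0.3   1.56  2.3 ]
   in [-0.64  0.23  1.69  0.27  1.57  2.21]
   home [-0.3  -0.02  2.   -0.26  1.03  2.72]
   ret [-0.25 -0.15  1.92 -0.24  1.25  2.71]
25 1
   pre [ 0.51  0.35  1.64 -0.39  1.39  0.62]
   pick [ 0.46  0.41  1.73 -0.41  1.24  0.63]
   far [-0.47  0.02  1.86  0.2   1.44 -0.76]
   in [-0.58  0.14  1.76  0.18  1.44 -0.87]
   home [-0.2  -0.02  2.04 -0.48  0.97 -0.21]
   ret [-0.11 -0.15  1.97 -0.44  1.19 -0.22]
25 -1
   pre [ 0.51  0.35  1.64 -0.39  1.39 -2.53]
   pick [ 0.46  0.41  1.73 -0.41  1.24 -2.51]
   far [-0.47  0.02  1.86  0.2   1.44  2.38]
   in [-0.58  0.14  1.76  0.18  1.44  2.27]
   home [-0.2  -0.02  2.04 -0.48  0.97  2.94]
   ret [-0.11 -0.15  1.97 -0.44  1.19  
[... 279 characters left out ...]
1]
30 -1
   pre [ 0.55  0.41  1.59 -0.45  1.45 -2.47]
   pick [ 0.49  0.45  1.69 -0.48  1.3  -2.46]
   far [-0.43 -0.02  1.88  0.14  1.39  2.43]
   in [-0.55  0.1   1.79  0.12  1.38  2.31]
   home None
   ret None
35 1
   pre [ 0.59  0.48  1.54 -0.5   1.51  0.71]
   pick [ 0.52  0.51  1.65 -0.54  1.36  0.73]
   far [-0.39 -0.05  1.9   0.07  1.34 -0.65]
   in [-0.52  0.06  1.82  0.07  1.32 -0.78]
   home [-0.11  0.01  2.07 -0.72  0.96  0.04]
   ret [ 0.02 -0.12  2.02 -0.65  1.18  0.01]
35 -1
   pre [ 0.59  0.48  1.54 -0.5   1.51 -2.43]
   pick [ 0.52  0.51  1.65 -0.54  1.36 -2.41]
   far [-0.39 -0.05  1.9   0.07  1.34  2.49]
   in [-0.52  0.06  1.82  0.07  1.32  2.36]
   home None
   ret None
```

```bash
python3 - <<'E'
from station import *
from kin import *
np.set_printoptions(precision=4,suppress=True)
s=get_state(); 
p=s["ee_pos"].copy(); p[2]=.42; move_straight(p,speed=.4)
binG=np.array([.4565,.2368,.076]); h=binG-yaw_frame(-89.5).apply(G)
for bk in(.20,.07):
    p,q=tcp_from_heel(h,-89.5,0,back=bk); goto(p,q)
print(get_state()["time_s"])
import cv2,pickle
for n in("scene","top"):
    s=snapshot(n); pickle.dump(s,open(f"pics/{n}1.pkl","wb"));im=s["image"]
    c=im[120:240,310:470] if n=="scene" else im[150:270,200:360]
    cv2.imwrite(f"pics/{n}1.png",cv2.resize(c,None,fx=4.5,fy=4.5,interpolation=cv2.INTER_CUBIC))
print(get_state()["ee_pos"],p,get_state()["contact_force"])
E
```

```text
4.5667
[0.458  0.2763 0.1444] [0.4562 0.2748 0.1418] [-0.4363  0.344   0.1985]
```

View pics/scene1.png

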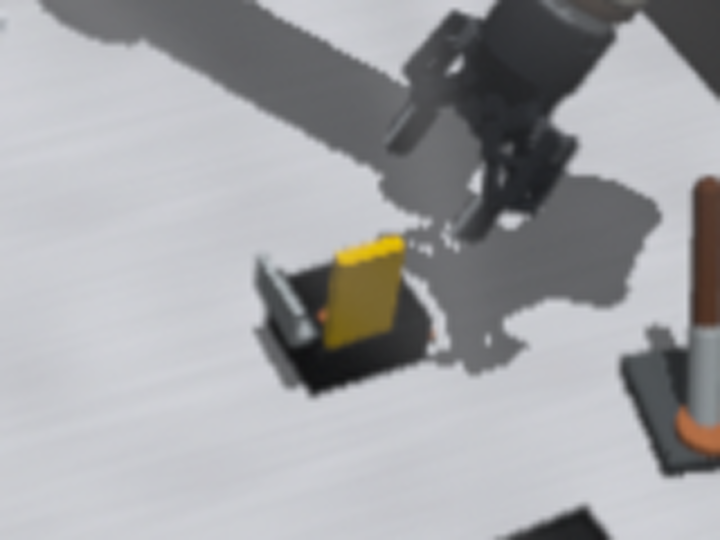

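View pics/top1.png

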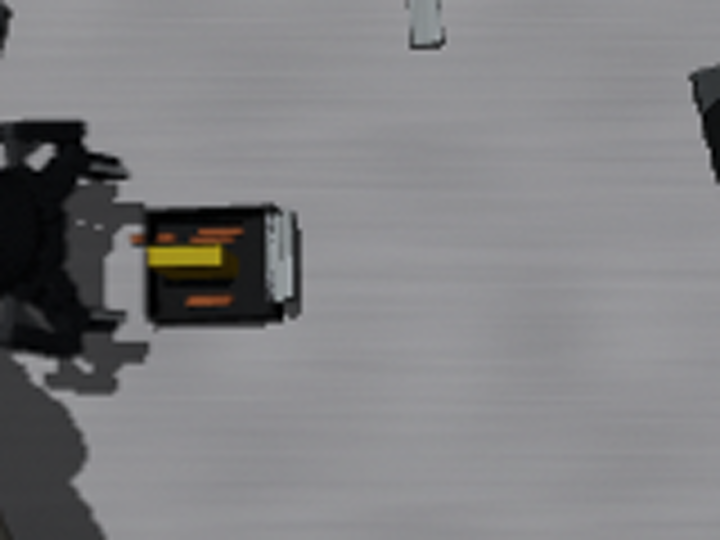

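```bash
python3 - <<'E'
from station import *
from h import *
T=load("top1");u=200+np.array([128,125])/4.5;v=150+np.array([170,318])/4.5
P=onz(T,u,v,.134);print(P,P.mean(0))
W=cloud(T)
for a,b in((u[0]-1,v[0]),(u[1]-1,v[1])): print(W[int(round(b))-2:int(round(b))+3,int(round(a))-3:int(round(a))+2,:].reshape(-1,3)[::3])
sleep(.2);s=get_state();print(s["ee_pos"],s["tool_rot"],s["joint_velocities"],s["contact_force"])
E
```

```text
[[0.50500487 0.26159693 0.134     ]
 [0.40896207 0.26191279 0.134     ]] [0.45698347 0.26175486 0.134     ]
[[ 0.50790674  0.27152219  0.15064782]
 [ 0.52928377  0.29062655  0.00111363]
 [ 0.50489921  0.26845545  0.1512444 ]
 [ 0.52630559  0.28769148 -0.00059932]
 [ 0.50252051  0.26623577  0.14735434]
 [ 0.49974994  0.27215581  0.14647318]
 [ 0.50022041  0.26412758  0.14279132]
 [ 0.51640849  0.29665586  0.00171564]
 [ 0.51689483  0.28780396 -0.00215877]]
[[ 0.41249547  0.26974356  0.15097744]
 [ 0.41326519  0.26298273  0.14086904]
 [ 0.41017761  0.26819831  0.14366865]
 [ 0.42076889  0.28493423  0.00468548]
 [ 0.40747943  0.26574021  0.14110464]
 [ 0.40429074  0.27064835  0.14547702]
 [ 0.41519702  0.28984053 -0.00531241]
 [ 0.40131313  0.26746281  0.14681868]
 [ 0.41188846  0.28627187 -0.00345179]]
[0.45702537 0.27587764 0.1432951 ] [ 0.18424891  0.68015113  0.68614513 -0.18069767] [-0.00157002  0.00680003  0.01399546  0.00037387 -0.00125552  0.00026862] [ 0.19471545  0.57907426 -0.25878987]
```

```bash
sed -i 's/SO=np.array(\[.4978/SO=np.array([.4968/' kin.py; python3 - <<'E'
from station import *
from kin import *
np.set_printoptions(precision=4,suppress=True)
binG=np.array([.455,.2368,.076]); h=binG-yaw_frame(-89.5).apply(G)
p,q=tcp_from_heel(h,-89.5,0); move_straight(p,q,speed=.08)
for i in range(4):
    s=get_state();print(s["time_s"],s["ee_pos"]-p,s["contact_force"]); sleep(.15)
E
```

```text
5.8917 [0.0004 0.0004 0.0005] [ 0.2574 -0.9156  0.1218]
6.0417 [0.0004 0.0004 0.0005] [0.3771 0.8333 0.3983]
6.1917 [0.0002 0.0002 0.0003] [1.1074 0.8518 0.3299]
6.3417 [0.     0.0001 0.0001] [ 0.1802 -0.4899  0.3272]
```

```bash
python3 - <<'E'
from station import *
from kin import *
import pickle,cv2
np.set_printoptions(precision=4,suppress=True)
set_gripper(0.0); s=get_state(); print(s["time_s"],s["finger_gap"],s["contact_force"],s["ee_pos"])
pickle.dump(s,open("pics/grasp_state.pkl","wb"))
p=s["ee_pos"]+[0,0,.20]; move_straight(p,speed=.25); sleep(.3)
s=get_state(); print(s["time_s"],s["finger_gap"],s["contact_force"],s["torque"],s["ee_pos"]-p)
for n in("scene","top"):
    s=snapshot(n); pickle.dump(s,open(f"pics/{n}2.pkl","wb"));im=s["image"]
    c=im[60:200,300:470] if n=="scene" else im[140:260,190:350]
    cv2.imwrite(f"pics/{n}2.png",cv2.resize(c,None,fx=4.2,fy=4.2,interpolation=cv2.INTER_CUBIC))
E
```

```text
7.1417 0.1570853291808793 [ 0.3285 -0.1759  0.5112] [0.455  0.2399 0.0811]
8.3917 0.15662805052051812 [ 0.7458  0.1336 -1.7161] [ 0.4409 -0.0084  0.0465] [-0.0003 -0.0002 -0.001 ]
```

View pics/scene2.png

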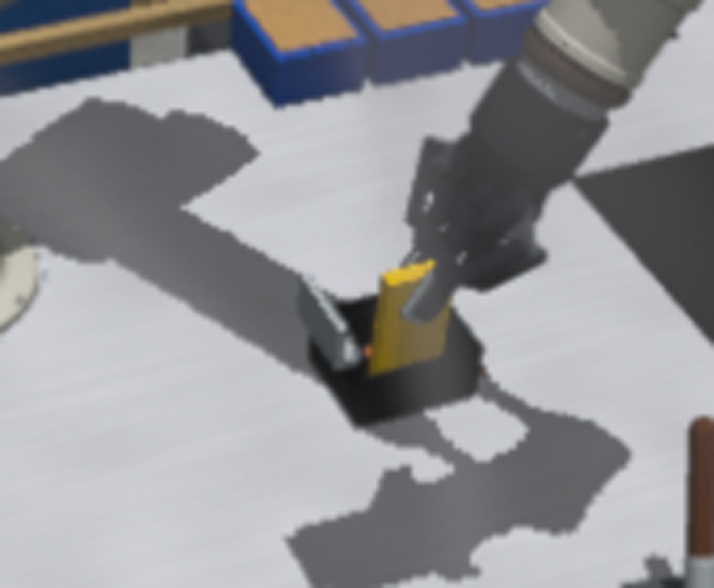

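View pics/top2.png

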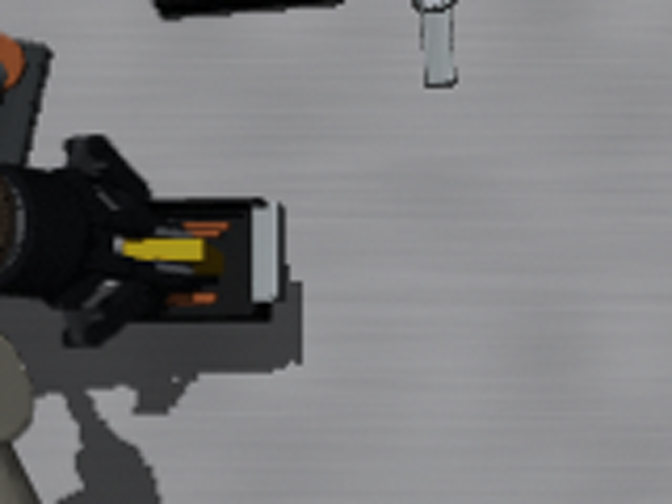

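Grasped: the scene view shows the plate held with the bin level, and the top view shows the lip at about (266,250) in the crop. I'll check the in-hand pose with depth.

```bash
python3 - <<'E'
from h import *
np.set_printoptions(precision=1,suppress=True)
ee=np.array([.4550-.0003,.2399-.0002,.2811-.001]); g=ee+.006*np.array([0,-.5,-.866]); print("exp grip",g*1e3,"exp lip",(g+[0,-.073,.010])*1e3)
for n in("top","scene"):
    s=load(n+"2"); W=cloud(s); Z=W[...,2]; im=s["image"].astype(int)
    B=(abs(W[...,0]-.456)<.06)&(W[...,1]<.185)&(W[...,1]>.13)&(Z>.2)
    m=B&(Z>.262); print(n,"lip",m.sum(),np.median(W[m],0)*1e3,np.percentile(W[m],[3,97],axis=0).ravel()*1e3,np.percentile(W[m][:,2],80)*1e3,"yaw",np.degrees(np.polyfit(W[m][:,0],W[m][:,1],1)[0]),"roll",np.degrees(np.polyfit(W[m][:,0],W[m][:,2],1)[0]))
    if n=="top":
        u=190+(np.array([254,278,278,254])+.5)/4.2-.5; v=140+(np.array([204,204,300,300])+.5)/4.2-.5
        print(onz(s,u,v,g[2]+.010)*1e3)
    r=(abs(W[...,0]-.456)<.03)&(W[...,1]>.19)&(W[...,1]<.30)&(Z>.19)&(Z<.24)
    print("inner floor/rim",r.sum())
E
```

```text
exp grip [454.7 236.7 274.9] exp lip [454.7 163.7 284.9]
top lip 78 [452.2 163.9 281.8] [425.5 161.5 262.7 482.4 174.7 288.2] 285.78273826189627 yaw -0.12711249217106654 roll 2.9932436900949524
[[482.6 177.1 284.9]
 [482.6 162.1 284.9]
 [422.5 161.5 284.9]
 [422.6 176.4 284.9]]
inner floor/rim 313
scene lip 104 [460.  163.1 276.4] [430.2 161.4 262.8 486.8 167.9 284.2] 282.2771759240435 yaw 1.3222426787517993 roll -0.536156309769488
inner floor/rim 182
```

```bash
cat > mv.py <<'E'
from station import *
from kin import *
import kin
np.set_printoptions(precision=2,suppress=True)
a=np.radians(SY); EX=np.array([np.cos(a),np.sin(a),0]); EY=np.array([-EX[1],EX[0],0]); EZ=np.array([0,0,1.])
def F(n=4):
    f=[]
    for i in range(n):
        f.append(get_state()["contact_force"]); 
        if i<n-1: sleep(.01)
    f=np.mean(f,0); return np.array([f@EX,f@EY,f[2]])
def to(x,z,th,speed=.05,joint=False,y=0):
    p,q=tcp_from_heel(heel_world(x,z,y),SY,th)
    if joint: goto(p,q)
    else: move_straight(p,q,speed=speed)
    return p
def where():  # present heel coords in stand frame mm, theta
    s=get_state(); w=s["tool_rot"]; rt=Rt.from_quat([w[1],w[2],w[3],w[0]]); rb=rt*tool_in_bin().inv()
    g=s["ee_pos"]+rt.apply([0,0,.006]); h=g-rb.apply(G); d=h-np.r_[SO,EDGE]
    M=yaw_frame(SY).inv()*rb; e=M.as_euler('yzx',degrees=True)
    return np.r_[d@EX*1e3,d@EY*1e3,d[2]*1e3],e,s["time_s"]
E
python3 - <<'E'
from mv import *
to(-110,60,20,joint=True); to(-50,24,43,speed=.15); sleep(.3)
print(*where()); print(F()); 
import cv2,pickle
for n in("scene","top"):
    s=snapshot(n); pickle.dump(s,open(f"pics/{n}3.pkl","wb"));im=s["image"]
    c=im[130:290,190:370] if n=="scene" else im[120:260,280:440]
    cv2.imwrite(f"pics/{n}3.png",cv2.resize(c,None,fx=4,fy=4,interpolation=cv2.INTER_CUBIC))
E
```

```text
[-50.93   0.35  24.41] [42.95  0.11  0.03] 10.4417
[-0.25  0.05 -1.49]
```

View pics/scene3.png

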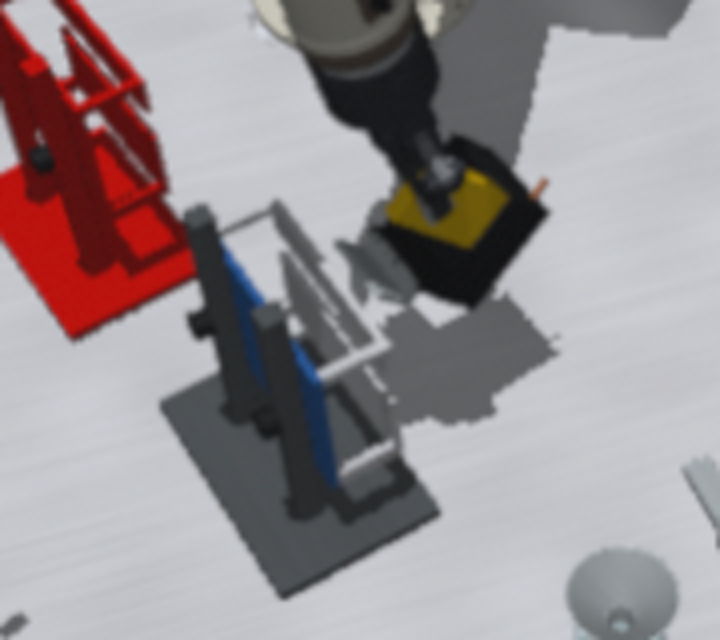

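View pics/top3.png

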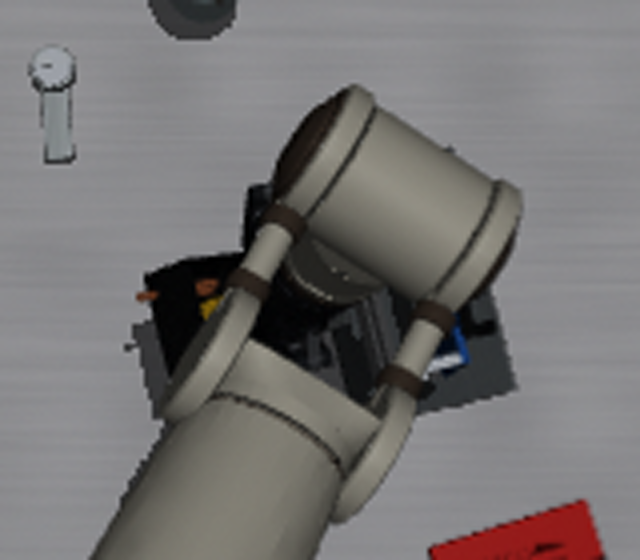

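The scene view shows the tipped bin, with its lip at about (370,265) in the crop, just in front of the rail and clear of the posts. Next I'll probe the upper slat's face gently.

```bash
python3 - <<'E'
from mv import *
to(-42,24,43,speed=.04); sleep(.15); f0=F(); print(f0,*where())
x=-42
while x<-27:
    x+=.7; to(x,24,43,speed=.03); d=F(3)-f0
    print("%.1f"%x,d,"%.2f"%where()[2])
    if abs(d[0])>3.0: break
w=where(); print(*w)
to(x-6,24,43,speed=.06); print(*where())
E
```

```text
[-0.05  0.13 -1.74] [-42.01  -0.07  23.93] [43.01 -0.01 -0.01] 11.0917
-41.3 [-0.24  0.31  0.26] 11.36
-40.6 [ 0.23 -0.19  0.2 ] 11.62
-39.9 [ 0.07 -0.44  0.33] 11.89
-39.2 [-0.06 -0.4   0.17] 12.16
-38.5 [-0.09 -0.15 -0.08] 12.43
-37.8 [-0.27 -0.21 -0.26] 12.69
-37.1 [ 0.11 -0.56  0.16] 12.96
-36.4 [ 0.29 -0.34 -0.13] 13.22
-35.7 [-0.23  0.46 -0.09] 13.49
-35.0 [-0.67 -0.12 -0.02] 13.76
-34.3 [-2.11  0.12  1.19] 14.03
-33.6 [-4.72 -0.25  2.56] 14.29
[-34.56   0.05  24.04] [43.12  0.02 -0.  ] 14.2917
[-39.42  -0.01  24.  ] [42.93  0.02  0.  ] 14.5417
```

```bash
python3 - <<'E'
from mv import *
to(-42,1.5,43,speed=.1); sleep(.1); f0=F(); print(f0,*where())
for x in np.arange(-39,-26.5,2.0): 
    to(x,1.5 if x<-30 else 2.5,43,speed=.04); d=F(2)-f0
    if np.abs(d).max()>3: print("hit",x,d); raise SystemExit
sleep(.1); d=F()-f0; print("in",d,*where())
z=2.5
while z>-12:
    z-=.8; to(x,z,43,speed=.03); d=F(3)-f0; print("%.1f"%z,d)
    if np.hypot(d[0],d[2])>3: break
print(*where())
to(x,2.5,43,speed=.05); print(*where(),F()-f0)
E
```

```text
[ 0.38  0.2  -1.41] [-41.55   0.33   2.09] [42.95 -0.01  0.04] 15.0417
in [-0.12 -0.1  -0.04] [-27.01  -0.02   2.47] [43. -0. -0.] 16.975
1.7 [-0.58 -0.38 -0.23]
0.9 [-0.42  0.24 -0.89]
0.1 [-0.2  -0.21 -0.35]
-0.7 [-0.68 -0.08 -0.02]
-1.5 [-0.47 -0.24  0.08]
-2.3 [-0.62 -0.75 -0.59]
-3.1 [-0.4  -0.22 -0.27]
-3.9 [-0.27 -0.34 -0.46]
-4.7 [-0.22 -0.03 -0.53]
-5.5 [-0.36 -0.56 -0.23]
-6.3 [-0.13 -0.3   0.09]
-7.1 [-0.21 -0.61 -0.28]
-7.9 [-2.28 -0.36  3.27]
[-27.1    0.14  -7.59] [43.01  0.    0.02] 20.4417
[-26.65   0.23   2.92] [42.95 -0.    0.04] 20.8 [-0.45 -0.08 -0.05]
```

```bash
sed -i 's/EDGE=.130/EDGE=.1283/' kin.py; python3 - <<'E'
from mv import *
f0=np.array([.1,.1,-1.6])
path=[(-27,2.5,43),(-24,4,43),(-21,6.5,43),(-18,9.7,43),(-15,12.7,43),(-12,15,43),(-9,16.5,43),(-6,16.2,43),(-3,15,43),(0,13.3,42),(.5,12.5,36),(-.7,12.5,32),(-2,12.5,28),(-2.3,12.3,20),(-2.2,11,14),(-2,9,8),(-2,7,4),(-2,5,0)]
for i,w in enumerate(path):
    p,q=tcp_from_heel(heel_world(w[0],w[1]),SY,w[2])
    to(*w,speed=.04 if w[2]>40 else .06); d=F(2)-f0; print(w,d)
    if np.hypot(d[0],d[2])>7:
        print("STOP"); 
        if i: to(*path[i-1],speed=.04)
        break
sleep(.2); print(*where(),F()-f0)
import cv2,pickle
for n in("scene",):
    s=snapshot(n); im=s["image"]; c=im[130:290,190:370]
    cv2.imwrite(f"pics/{n}4.png",cv2.resize(c,None,fx=4,fy=4,interpolation=cv2.INTER_CUBIC))
E
```

```text
(-27, 2.5, 43) [-0.4   0.12 -0.09]
(-24, 4, 43) [-0.23  0.16 -0.02]
(-21, 6.5, 43) [ 0.05 -0.41  0.2 ]
(-18, 9.7, 43) [ 0.06  0.33 -0.81]
(-15, 12.7, 43) [-0.22 -0.06  0.28]
(-12, 15, 43) [ 0.32 -0.4  -0.48]
(-9, 16.5, 43) [ 0.28 -0.38 -0.05]
(-6, 16.2, 43) [-0.17  0.27 -0.01]
(-3, 15, 43) [-0.04 -0.93  0.72]
(0, 13.3, 42) [0.11 0.03 0.48]
(0.5, 12.5, 36) [-0.45 -0.1   0.06]
(-0.7, 12.5, 32) [0.46 0.01 0.45]
(-2, 12.5, 28) [ 0.41  0.34 -0.05]
(-2.3, 12.3, 20) [-0.12  0.36 -0.41]
(-2.2, 11, 14) [-0.9  -0.26 -0.41]
(-2, 9, 8) [ 0.1  -0.03  0.56]
(-2, 7, 4) [-0.1   0.12 -0.28]
(-2, 5, 0) [ 0.05 -0.32 -0.35]
[-1.21  0.47  5.92] [ 0.02 -0.04  0.08] 25.875 [ 0.09 -0.14  0.05]
```

View pics/scene4.png

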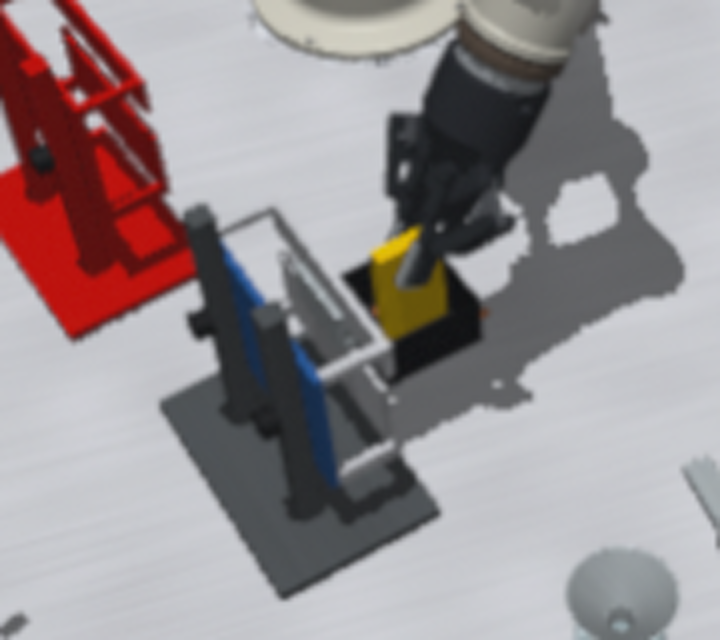

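The insertion met no contact. The lip shows behind the upper slat at about (325,290) in the crop, and the bin is level. Next I'll lower until the tongue touches and then seat the back against the face.

```bash
python3 - <<'E'
from mv import *
f0=F(5); z=5; print(f0)
while z>-5:
    z-=.6; to(-1.5,z,0,speed=.03); d=F(3)-f0; print("%.1f"%z,d)
    if d[2]>3: break
print(*where())
x=-1.5
while x<4:
    x+=.6; to(x,z,0,speed=.03); d=F(3)-f0; print("x %.1f"%x,d)
    if d[0]<-3.5 or d[2]>8: break
print(*where())
while z>-5:
    z-=.4; to(x,z,0,speed=.03); d=F(3)-f0; print("z %.1f"%z,d)
    if d[2]>4: break
sleep(.2);print(*where(),F()-f0, get_state()["torque"])
E
```

```text
[-0.28 -0.21 -1.62]
4.4 [-0.11  0.54 -0.08]
3.8 [ 0.9   0.49 -0.54]
3.2 [ 0.17  0.17 -0.6 ]
2.6 [ 0.28 -0.   -0.72]
2.0 [-0.03  0.24  0.29]
1.4 [ 0.62 -0.14  0.48]
0.8 [-1.24 -0.63  3.85]
[-1.33  0.24  1.31] [-0.04  0.    0.02] 27.85
x -0.9 [-1.72 -0.07  5.02]
x -0.3 [-2.02  0.6   5.77]
x 0.3 [-3.71  0.29  6.87]
[0.29 0.44 1.22] [-0.01  0.01  0.06] 28.65
z 0.4 [-5.47  0.12  9.41]
[0.31 0.51 1.21] [-0.02 -0.    0.07] 29.1167 [-5.06 -0.16  9.47] [ 0.07  0.27 -0.21]
```

```bash
python3 - <<'E'
from mv import *
to(0.2,1.0,0,speed=.03); sleep(.15); print(F(),*where())
set_gripper(.5); print(F(),get_state()["finger_gap"],get_state()["time_s"])
import cv2,pickle
def snap(k):
  for n in("scene","top"):
    s=snapshot(n); pickle.dump(s,open(f"pics/{n}{k}.pkl","wb")); im=s["image"]; c=im[130:290,190:370] if n=="scene" else im[120:260,280:440]
    cv2.imwrite(f"pics/{n}{k}.png",cv2.resize(c,None,fx=4,fy=4,interpolation=cv2.INTER_CUBIC))
snap(5)
s=get_state(); w=s["tool_rot"]; zt=Rt.from_quat([w[1],w[2],w[3],w[0]]).apply([0,0,1])
move_straight(s["ee_pos"]-zt*.12,speed=.12); print(F(),get_state()["time_s"])
snap(6)
E
```

```text
[-3.06  1.1   5.19] [0.26 0.35 1.25] [-0.01  0.01  0.04] 29.5667
[-0.08 -0.05 -0.39] 0.5039949075378177 29.9833
[ 0.15 -0.28  0.14] 31.2583
```

View pics/scene6.png

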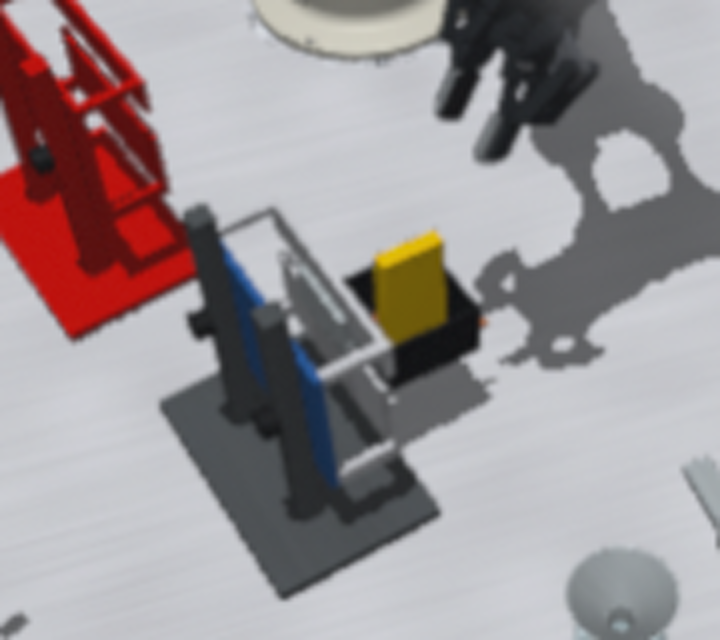

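View pics/top6.png

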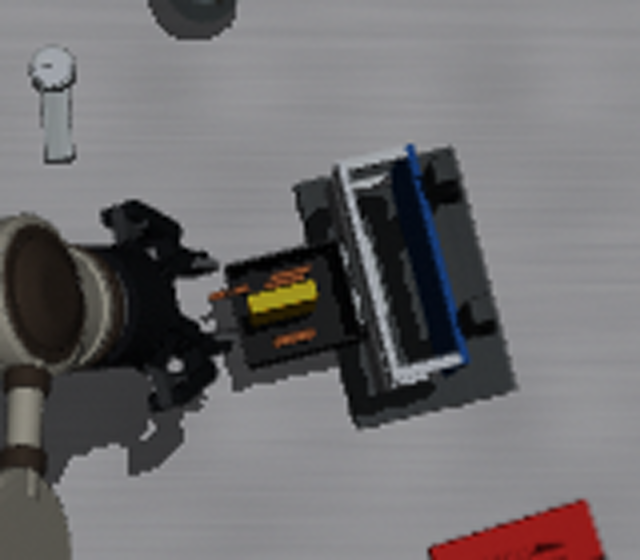

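The bin hangs by itself on the rail in both views, with the plate at about (410,285) in the scene crop and (282,298) in the top crop. I'll check its level and height, and that the bystanders haven't moved.

```bash
python3 - <<'E'
from station import *
import pickle
for n in("scene","top"): pickle.dump(snapshot(n),open(f"pics/{n}7.pkl","wb"))
print(get_state()["time_s"])
from h import *
import kin
np.set_printoptions(precision=1,suppress=True)
a=np.radians(kin.SY); ex=np.array([np.cos(a),np.sin(a)]); ey=np.array([-ex[1],ex[0]])
for k in("6","7"):
  for n in("top","scene"):
    s=load(n+k);W=cloud(s);d=(W[...,:2]-kin.SO);X=d@ex*1e3;Y=d@ey*1e3;Z=W[...,2]*1e3
    g=s["image"].astype(int);yel=(X>-100)&(X<0)&(abs(Y)<30)&(g[...,2]>90)&(g[...,1]>70)&(g[...,0]<70)&(abs(g[...,2]-g[...,1])<60)
    m=yel&(Z>(160 if n=="top" else 157)); A=np.c_[X[m],Y[m],np.ones(m.sum())]; 
    c=np.linalg.lstsq(A,Z[m],rcond=None)[0]
    print(n,k,"plate top",m.sum(),np.median(X[m]),np.median(Y[m]),np.median(Z[m]),"pitch deg",np.degrees(c[0]),"Xrange",np.percentile(X[m],[3,97]))
    m=(X>-100)&(X<-4)&(abs(Y)<45)&(Z>95)&(Z<145)&~yel
    H=[(lo,np.percentile(Z[m&(X>lo)&(X<lo+15)],90)) for lo in range(-95,-5,15) if (m&(X>lo)&(X<lo+15)).sum()>5]; print("  rim profile",np.array(H).ravel())
    m=(X>7)&(X<22)&(abs(Y)<32)&(Z>140)&(Z<180); print("  lip",m.sum(),np.median(X[m]) if m.sum() else 0,np.percentile(Z[m],[50,90]) if m.sum() else 0)
for n in("scene","top"):
    d=np.abs(load(n+"0")["image"].astype(int)-load(n+"7")["image"]).max(2); cv2.imwrite(f"pics/diff_{n}.png",(d>40).astype(np.uint8)*255)
E
```

```text
31.4583
top 6 plate top 73 -59.29720034314246 -0.5859175561593233 167.773533193015 pitch deg 3.841946110439318 Xrange [-81.9 -37. ]
  rim profile [-95.  124.5 -80.  129.4 -65.  126.  -50.  125.6 -35.  121.8 -20.  139.1]
  lip 23 9.96626489539889 [164.1 168.8]
scene 6 plate top 81 -56.8918986363792 6.350080735463574 163.7159300703522 pitch deg 1.6670103842809347 Xrange [-79.9 -34.4]
  rim profile [-95.  117.1 -80.  115.5 -65.  117.2 -50.  117.6 -35.  121.5]
  lip 85 11.870409630700328 [157.8 163.2]
top 7 plate top 72 -58.54785278116623 -0.16286194343994242 166.8871335198875 pitch deg 2.3300803127879646 Xrange [-82.  -37.3]
  rim profile [-95.  123.  -80.  131.7 -65.  125.  -50.  124.6 -35.  123.3 -20.  139. ]
  lip 23 10.303279794348205 [164.3 167.5]
scene 7 plate top 82 -56.82590236511177 6.369053960703569 162.7563215797821 pitch deg 1.947864390158445 Xrange [-80.5 -34.7]
  rim profile [-95.  116.3 -80.  116.7 -65.  117.7 -50.  117.  -35.  120. ]
  lip 90 11.788096182851834 [157.1 164.1]
```

View pics/diff_scene.png

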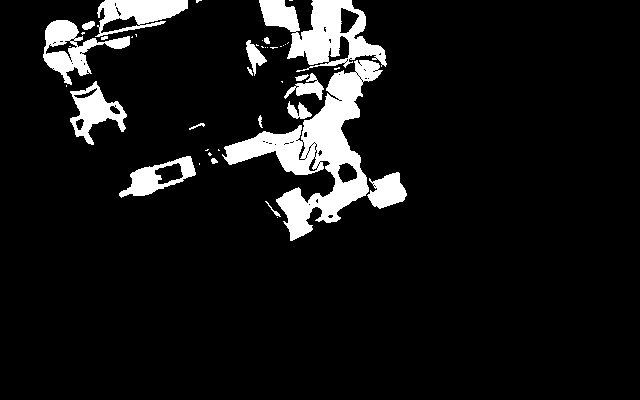

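```bash
python3 - <<'E'
from station import *
sleep(.2); s=get_state(); print(s["time_s"],s["contact_force"]); sign_off()
E
```

```text
31.6583 [-0.00797092  0.22759021 -0.36222226]
the job is handed in; nothing more can be done
```

The bin is hanging by itself in the rail's groove and the gripper is well clear. I handed the job in at 31.7 s.

**What I did**
- I pinched the yellow grip and tipped the bin front up by 43°.
- I felt for the upper slat's face (about 5 N) and the lower slat's edge (about 4 N), then fed the hook in with no measurable contact.
- I turned the bin level, seated it with about 11 N at most, and let go.

**Last checks**
- **Hook:** both cameras show the lip behind the upper slat. The bin's position and height match the tongue resting on the lower slat, and it was still there in a second picture shortly after.
- **Level:** the bin hangs about 2–4° front down. That matches the roughly 3° I worked out for the hook's 4 mm play, so I take it as fully home, though it isn't exactly level.
- **Bystanders:** comparing scene-camera pictures from before and after shows changes only at the arm, its shadows, the bin and the rail.

**What disagreed**
- The scene camera reads about 4 mm low and 5 mm off sideways compared with the top camera, so I trusted the top camera and the contacts.
- My first feel of the rail's edge gave 128.3 mm. The tongue touched down at about 129.5 mm, close to the cameras' 130 mm.

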